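Set out the inspection station

TASK

Set out the inspection station: lay the steel pin gauge in the long nest, stand the small steel sleeve in the nest with the small round pocket and the green oil bottle in the nest with the large round pocket. Stand the white collar nut inside the black ring outline on the turntable without turning the table. Never let the oil bottle tip over.

Things in the scene. Friction and masses are not known exactly. Their poses are not given: they have to be found in the camera images.
- nut_centre (a point): White plastic collar nut standing on the bench, about 52 mm across (55 mm over its lugs) and 36 mm tall. The point is its centre, 18 mm above its underside; z up.
- sleeve_centre (a point): Small turned steel sleeve standing upright, 25 mm diameter, 30 mm tall. The point is its centre, 15 mm above its underside; z up.
- oiler_centre (a point): Green oil bottle with a spout, standing upright: 38 mm diameter body up to 50 mm, then a narrower neck and spout, 89 mm tall in all. Grasp the body, about 30 mm above its underside. The point is on its axis 44.5 mm above its underside; z up.
- gauge_centre (a point): Steel pin gauge lying flat, 100 mm long along its own y, with a thicker knurled middle 44 mm long, 16 mm wide and 15 mm high, and 11 mm diameter pins at both ends. Either way round will do. The point is its centre, 7.5 mm above its underside; x is across it, z up.
- small_nest_floor (a point): Nest with the small round pocket: square grey plate 72 mm wide and 7 mm high, fixed to the bench, pocket 41 mm diameter and 4 mm deep with a black floor. The point is the centre of the pocket floor, 3 mm above the bench; z up.
- large_nest_floor (a point): Nest with the large round pocket: square grey plate 85 mm wide and 7 mm high, fixed to the bench, pocket 54 mm diameter and 4 mm deep with a black floor. The point is the centre of the pocket floor, 3 mm above the bench; z up.
- long_nest_floor (a point): Long nest: grey plate 140 x 57 mm and 7 mm high, fixed to the bench, with a pocket 116 mm long (along its y) and 33 mm wide, 4 mm deep with a black floor; its two long side lips have 44 mm gaps in the middle where fingers can reach down to the floor. The point is the centre of the pocket floor, 3 mm above the bench; y along the pocket, z up.
- ring_outline (a point): Centre of the black ring outline (flat, 68 mm outer and 62 mm inner diameter) marked on the aluminium turntable, a disc 170 mm across whose top is 24 mm above the bench and which has a small hub 2 mm high at its centre. The point lies on the disc's top, 48 mm from its axis, and turns with it; y points outward from the axis, z up.
- turntable (a joint): Angle of the turntable, rad, counter-clockwise from above; it turns freely with very little friction. At 0 the ring outline lies on the +y side of the axis.

How it is judged:
At the end, for the whole second after the job is handed in: Sleeve and bottle upright on their pocket floors, centres within 10 mm; gauge flat in the long pocket within 12 mm and 0.3 rad; nut flat on the turntable within 10 mm of the outline's centre; outline within 15 mm of its start; all released and at rest (horizontal distance between sleeve_centre and small_nest_floor below 0.01 m and z of sleeve_centre in the frame of small_nest_floor between 0.011 and 0.0175 m and angle between each of sleeve_centre, oiler_centre, gauge_centre, nut_centre's own z axis and vertical below 0.12 rad and horizontal distance between oiler_centre and large_nest_floor below 0.01 m and z of oiler_centre in the frame of large_nest_floor between 0.0405 and 0.047 m and horizontal distance between gauge_centre and long_nest_floor below 0.012 m and z of gauge_centre in the frame of long_nest_floor between 0.0035 and 0.01 m and angle between the y axis of gauge_centre and the y axis of long_nest_floor, either way round below 0.3 rad and horizontal distance between nut_centre and ring_outline below 0.01 m and z of nut_centre in the frame of ring_outline between 0.014 and 0.021 m and distance of ring_outline from where it was at the start of the episode below 0.015 m and linear speed of each of nut, sleeve, oiler, gauge below 0.02 m/s); the robot touches nothing.
It fails at once if the turntable is turned so far that the ring outline moves more than 15 mm (distance of ring_outline from where it was at the start of the episode above 0.015 m).
It fails at once if the oil bottle tips over (angle between oiler_centre's own z axis and vertical above 0.7 rad).
It also fails if it takes over 106 s, if anything falls off the work surface, if the arm or the gripper's body presses on something with over 40 N, if the wrist force passes 120 N, or if a joint passes its speed limit or range.

ROBOT

A 6-joint arm with a two-finger parallel gripper is mounted at the origin on the work surface; the furniture and walls round the work are solid. World frame = base frame: x ahead of the robot, y to its left, z up, the work surface at z = 0. Lengths are in m, angles in rad, forces in N, time in s.
With the tool pointing down it reaches from about 0.3 to 0.825 m from the base axis. Payload 5.4 kg.
Tool frame: the origin (TCP) lies midway between the tips of the shut fingers; the grasp point (between the pads) lies 19 mm behind it; z points along the fingers, x is the direction in which the jaws open and shut, and the axes are right-handed (so a half turn about z gives the same grasp; the last joint's range is limited). The gripper opens to 92 mm and grips with 3 to 60 N. Pads are 20 mm wide; open, the fingers measure 128 mm over their backs; the gripper's body (75 mm by 189 mm) begins 69 mm behind the grasp point.
Start: joints at [1.06, 0.158, 1.597, -0, 1.386, -0.21], TCP at [0.17, 0.549, 0.215] pointing down, gripper open.
Joint ranges: [-2.91, 2.91], [-0.94, 2.29], [0.18, 2.7], [-1.29, 4.43], [0.17, 2.64], [-3, 3]. Speed limits (rad/s): [2.57, 2.57, 3.14, 3.14, 3.14, 3.14].

INTERFACE

Orientations are given as a unit quaternion [x, y, z, w].
In Python, from station import sense, camera, bot gives the robot as it stands. The module is installed in compiled form; this text tells all that it offers.
- The arm moves only by the tool move_arm, never from a script. Its arguments are lists of equal length, an entry for each row: "translation": the shift along the tool's x, y, z in mm, a list of three; "rot": the turn, a rotation vector about the tool's x, y, z in degrees, a list of three. A call has 1 to 8 rows; each row is the pose to reach, as a shift and turn from the pose commanded when the call began, along the tool's axes at that moment; what a row does not reach only later rows make up. A row lasts 1/12 s, in which the tool goes at most 41.7 mm and 7.16 degrees, less where a joint would pass 70% of its speed; a pose out of reach is approached as far as the arm can. A call with a gripper value outside its range is refused whole. "fingers" is the closure, from 0 (fully open) to 1 (shut), set as the call begins (left out, the last holds). The fingers move at their own pace and stop on an object; the grip force is fixed at half the most. Time passes only in rows, so rows that repeat a pose let the fingers close. It gives the time, the measured TCP pose, the force and the opening at its end, in the units of the state.
- sense(): the state, without advancing time (a new reading comes with each control period).
- camera(name): name is "side" or "top" or "wrist"; returns a dict with "image" (420x560x3 uint8, red, green, blue), "mtx" (3x3 intrinsics, pixels), "T" (4x4, takes a point from camera to world coordinates). Camera axes: x right, y down, z forward; pixel columns grow to the right and rows downward; lengths in m; the calibration is good to about 2 mm. A picture is of the moment at which its call begins. There is no depth.
- bot.close_job(): hands the job in, once; it reports no verdict.
The state is a dict: "time_s": time; "joint_positions": joint angles; "dq": joint speeds; "joint_torque": joint torques, N m; "tool_pos": TCP position; "ee_rot": TCP orientation; "wrist_force": force on the tool from outside, world axes, zero at the start; "wrist_torque": the same for the moment, N m; "finger_gap": opening from 0.0 (shut) to 1.0 (fully open).
Only numpy, scipy, OpenCV 4.12 (cv2) and the standard library are available. Lean on these libraries where they do the work, as an engineer would, in place of code of your own. Each camera call takes 0.05 s, during which the arm holds its last target. There are 200 camera calls.

## Working session

There is one attempt and no reset: what is moved stays moved. The work goes in short steps, Python scripts to look and compute and a tool call to move; the robot and the scene stay as the last step left them, time stands still between calls to the robot, and variables do not carry over. Pictures are saved under pics/ and viewed, about 12 in all and at most 16, crops included, and the job is handed in when it is done.

Besides the shell and the picture viewer there is one more tool, called after "Call:" as name(argument=value, ...), one argument or row to a line, values as JSON. move_arm: Moves the arm, as the interface text tells. Its arguments: {"type":"object","properties":{"translation":{"type":"array"},"rot":{"type":"array"},"fingers":{"type":"number"}},"required":["translation","rot"]}

```bash
mkdir -p pics; python3 - <<'E'
from station import sense,camera,bot
import cv2,numpy as np
s=sense();print({k:np.round(v,3) for k,v in s.items()})
for n in("side","top","wrist"):
    c=camera(n);cv2.imwrite(f"pics/{n}0.png",c["image"][:,:,::-1]);print(n,c["mtx"].tolist(),np.round(c["T"],3).tolist())
E
```

```text
{'time_s': np.float64(0.0), 'joint_positions': array([ 1.06 ,  0.159,  1.598, -0.   ,  1.386, -0.21 ]), 'dq': array([0.001, 0.001, 0.002, 0.002, 0.   , 0.   ]), 'joint_torque': array([-1.0000e-03, -3.8558e+01, -3.2210e+01,  7.0000e-02,  3.8000e-02,
       -0.0000e+00]), 'tool_pos': array([0.17 , 0.549, 0.214]), 'ee_rot': array([ 0.805,  0.593, -0.001,  0.   ]), 'wrist_force': array([-0.37 , -0.012, -0.163]), 'wrist_torque': array([ 0.036,  0.048, -0.015]), 'finger_gap': np.float64(1.001)}
side [[419.74260881682886, 0.0, 283.55249095757614], [0.0, 419.74260881682886, 212.79210833245392], [0.0, 0.0, 1.0]] [[-0.626, -0.613, 0.482, 0.118], [-0.78, 0.495, -0.383, 0.362], [-0.004, -0.616, -0.788, 0.747], [0.0, 0.0, 0.0, 1.0]]
top [[507.2639692232998, 0.0, 278.379132919143], [0.0, 507.2639692232998, 208.4982993779184], [0.0, 0.0, 1.0]] [[0.012, -0.994, 0.105, 0.407], [-1.0, -0.012, 0.003, 0.032], [-0.002, -0.105, -0.994, 1.267], [0.0, 0.0, 0.0, 1.0]]
wrist [[358.58543112495136, 0.0, 273.5286295480818], [0.0, 358.58543112495136, 215.02850990819596], [0.0, 0.0, 1.0]] [[0.296, 0.929, 0.223, 0.108], [0.955, -0.287, -0.072, 0.568], [-0.002, 0.234, -0.972, 0.383], [0.0, 0.0, 0.0, 1.0]]
```

View pics/top0.png

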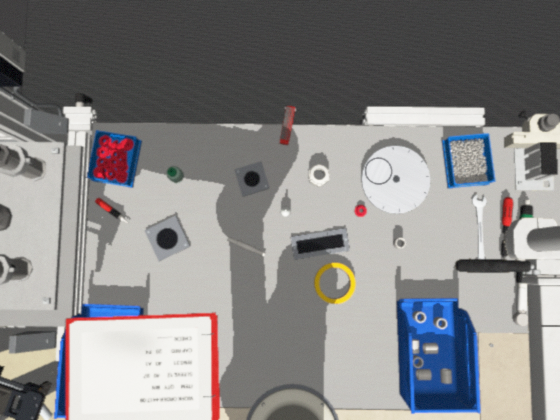

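View pics/side0.png

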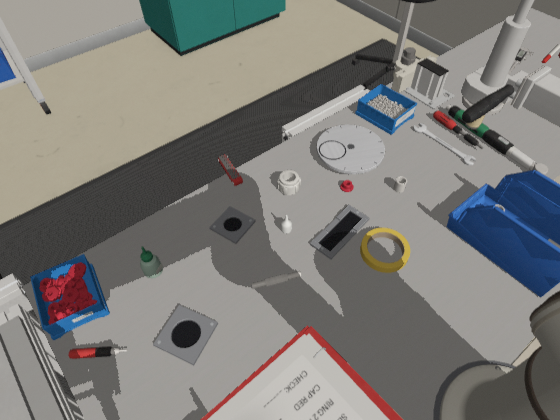

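The top view shows the bottle at (174,173), nut at (318,174), sleeve around (400,243) and nests at (252,179), (167,238) and (320,242). The ring outline is at (378,171). A thin object at (246,246) is probably the gauge, so I'll zoom in on it.

```bash
python3 - <<'E'
import cv2,numpy as np
t=cv2.imread("pics/top0.png");s=cv2.imread("pics/side0.png")
a=cv2.resize(t[140:290,140:440],(800,400),interpolation=cv2.INTER_CUBIC)
b=cv2.resize(s[160:310,230:430],(800,600),interpolation=cv2.INTER_CUBIC)
cv2.imwrite("pics/z1.png",a);cv2.imwrite("pics/z2.png",cv2.resize(s[230:310,230:430],(800,320),interpolation=cv2.INTER_CUBIC))
E
```

```text
(no output)
```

View pics/z1.png

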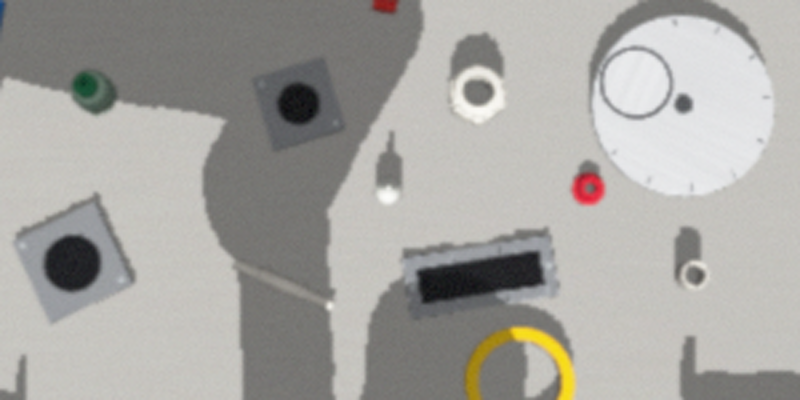

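View pics/z2.png

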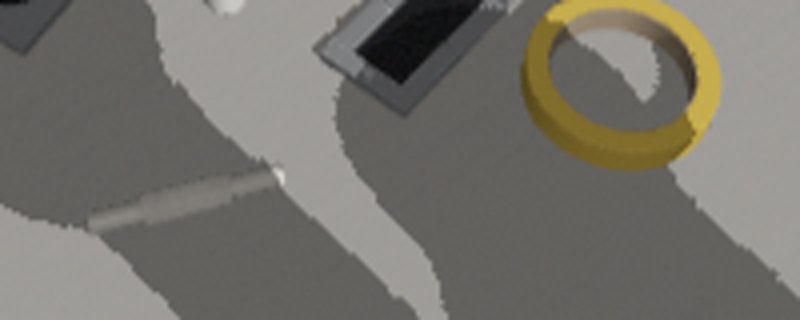

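The gauge is at z1 (284,284), lying half in shadow. Now I'll measure everything from the top view, with a second ray from the side view as a check.

```bash
cat > h.py <<'E'
import cv2,numpy as np
from scipy.spatial.transform import Rotation as R
def ray(c,p,z):
    d=c["T"][:3,:3]@np.linalg.inv(c["mtx"])@np.array([p[0],p[1],1.]);o=c["T"][:3,3]
    return (o+d*(z-o[2])/d[2])[:2]
def blob(m,seed,r):
    """largest contour within r of seed -> hull centroid, area, minAreaRect of hull"""
    w=np.zeros_like(m);cv2.circle(w,tuple(map(int,seed)),int(r),255,-1)
    cs,_=cv2.findContours(m&w,cv2.RETR_EXTERNAL,cv2.CHAIN_APPROX_NONE)
    k=cv2.convexHull(max(cs,key=cv2.contourArea));M=cv2.moments(k)
    return np.array([M["m10"]/M["m00"],M["m01"]/M["m00"]]),M["m00"],cv2.boxPoints(cv2.minAreaRect(k)),k
def mk(b): return b.astype(np.uint8)*255
def go(x,y,z,yaw=None,s=None):
    """prints shift (mm, tool axes) and turn (deg about tool z) from measured pose"""
    from station import sense
    s=s or sense();r=R.from_quat(s["ee_rot"]);a=r.as_matrix()[:,0];y0=np.degrees(np.arctan2(a[1],a[0]))
    t=r.inv().apply(np.array([x,y,z])-s["tool_pos"])*1000
    d=0 if yaw is None else -((yaw-y0+90)%180-90)
    print("t",s["time_s"].round(2),"pos",s["tool_pos"].round(4),"yaw",y0.round(1),"-> shift",t.round(1),"rotz",np.round(d,1),"q6 after",np.degrees(s["joint_positions"][5]).round(0))
E
python3 - <<'E'
from h import *;from station import camera
c=camera("top");g=c["image"].astype(int);mx=g.max(2);mn=g.min(2)
hsv=cv2.cvtColor(c["image"],cv2.COLOR_RGB2HSV)
def rep(n,m,seed,r,z):
    p,a,b,k=blob(m,seed,r);w=np.array([ray(c,q,z) for q in b]);e=w[1]-w[0];f=w[2]-w[1]
    l=e if np.hypot(*e)>np.hypot(*f) else f
    print(n,p.round(1),a,"w",ray(c,p,z).round(4),"sides",np.hypot(*e).round(3),np.hypot(*f).round(3),"yaw",np.degrees(np.arctan2(l[1],l[0])).round(1))
dk=mk(mx<50)
rep("small",dk,(252,179),15,.003);rep("large",dk,(167,239),18,.003);rep("long",dk,(320,244),32,.003)
rep("ring",mk(mx<130),(378.5,171),17,.024)
rep("disc",mk(mn>190),(396,179),40,.024)
rep("nutTop",mk(mn>200),(318.5,174),14,.036)
rep("sleeveTop",mk(mn>190),(400,243),8,.03)
rep("bottle",mk((hsv[...,1]>60)&(hsv[...,0]>50)&(hsv[...,0]<100)),(175,174),15,.05)
S=cv2.GaussianBlur(c["image"],(3,3),0).astype(int)
rep("gauge",mk((S.min(2)>126)),(246,246),22,.008)
for n,q in(("g1",(228.5,239)),("g2",(264,254)),("spout",(172,171.5)),("hub",(396.3,179))):print(n,ray(c,q,dict(g1=.008,g2=.008,spout=.085,hub=.026)[n]).round(4))
c=camera("side")
for n,q,z in(("g1",(253,286),.0075),("g2",(299.5,274.5),.0075),("spout",(143.5,249),.089),("nut",(289,178),.036),("sleeve",(401,180),.03),("hub",(351,147),.026),("small",(232.5,224.5),.003),("large",(186,334),.003)):print("side",n,ray(c,q,z).round(4))
E
```

```text
small [251.5 178.5] 148.5 w [0.6154 0.1055] sides 0.033 0.033 yaw -179.1
large [166.7 238.2] 266.5 w [0.4624 0.314 ] sides 0.045 0.045 yaw -89.3
long [319.4 243.6] 493.0 w [ 0.4534 -0.0662] sides 0.111 0.028 yaw -80.4
ring [363.7 163.4] 8.5 w [ 0.6532 -0.1741] sides 0.025 0.003 yaw -26.3
disc [397.7 182. ] 4062.0 w [ 0.6073 -0.2578] sides 0.181 0.18 yaw -60.9
nutTop [319.1 175.2] 302.5 w [ 0.6201 -0.0624] sides 0.049 0.047 yaw -44.1
sleeveTop [402.  243.9] 100.0 w [ 0.4542 -0.265 ] sides 0.024 0.029 yaw 179.2
bottle [171.6 171.5] 62.5 w [0.6227 0.2974] sides 0.022 0.021 yaw -43.3
gauge [246.2 246.8] 1064.0 w [0.4433 0.1153] sides 0.108 0.067 yaw -82.8
g1 [0.4621 0.1596]
g2 [0.4261 0.071 ]
spout [0.6164 0.2888]
hub [ 0.6144 -0.254 ]
side g1 [0.4658 0.1641]
side g2 [0.4281 0.0763]
side spout [0.6182 0.2994]
side nut [ 0.6244 -0.0566]
side sleeve [ 0.4614 -0.2568]
side hub [ 0.6156 -0.2481]
side small [0.6185 0.1085]
side large [0.4657 0.3169]
```

Call:
move_arm(
  translation=[
    [-55,252,0],
    [-55,252,0],
    [-55,252,0],
    [-55,252,0],
    [-55,252,0],
    [-55,252,0],
    [-55,252,0],
    [-55,252,0],
  ],
  rot=[
    [0,0,0],
    [0,0,0],
    [0,0,0],
    [0,0,0],
    [0,0,0],
    [0,0,0],
    [0,0,0],
    [0,0,0],
  ],
  fingers=0,
)

```text
time_s: 0.92
tool_pos: [0.3969, 0.4204, 0.2144]
ee_rot: [0.806, 0.591, -0.0, 0.0]
wrist_force: [-0.3, 0.4, 1.1]
finger_gap: 1.001
```

Call:
move_arm(
  translation=[
    [-55,252,54],
    [-55,252,54],
    [-55,252,54],
    [-55,252,54],
    [-55,252,54],
    [-55,252,54],
    [-55,252,54],
    [-55,252,54],
  ],
  rot=[
    [0,0,0],
    [0,0,0],
    [0,0,0],
    [0,0,0],
    [0,0,0],
    [0,0,0],
    [0,0,0],
    [0,0,0],
  ],
)

```text
time_s: 1.58
tool_pos: [0.6198, 0.2938, 0.1588]
ee_rot: [0.806, 0.592, -0.001, -0.0]
wrist_force: [-0.6, 0.0, -0.1]
finger_gap: 1.0
```

```bash
python3 - <<'E'
from h import *;from station import camera
c=camera("wrist");cv2.imwrite("pics/w1.png",c["image"][:,:,::-1])
go(.619,.294,.16)
E
```

```text
Traceback (most recent call last):
  File "h.py", line 19, in go
    print("t",s["time_s"].round(2),"pos",s["tool_pos"].round(4),"yaw",y0.round(1),"-> shift",t.round(1),"rotz",np.round(d,1),"q6 after",np.degrees(s["joint_positions"][5]).round(0))
              ^^^^^^^^^^^^^^^^^
AttributeError: 'float' object has no attribute 'round'
```

View pics/w1.png

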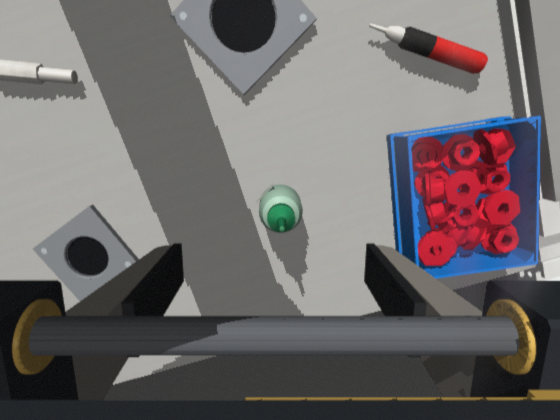

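The bottle shoulder is at (281,206), with the spout near (281,218). The small nest pocket is at (87,256), the gauge is at the upper left and the bin is on the right.

```bash
sed -i 's/s\["time_s"\].round(2)/round(float(s["time_s"]),2)/' h.py; python3 - <<'E'
from h import *;from station import camera
c=camera("wrist");g=c["image"].astype(int)
m=mk((g[...,1]-g[...,0]>15))
p,a,b,k=blob(m,(281,207),40);(q,r)=cv2.minEnclosingCircle(k);print("bottle",p,a,q,r,"body@.04",ray(c,p,.04).round(4),ray(c,q,.05).round(4),"cap",ray(c,(281,218),.06).round(4),ray(c,(281,226),.089).round(4))
dk=mk(g.max(2)<45)
p,a,b,k=blob(dk,(87,256),26);print("small",p,a,ray(c,p,.003).round(4))
for pr in((241,20),): print("large~",ray(c,pr,.003).round(4))
for n in((391,135),(400,275)):print("bin",ray(c,n,.04).round(3))
go(.619,.294,.011)
E
```

```text
bottle [278.47719061 210.02292231] 1476.0 (278.5, 210.0) 23.436182022094727 body@.04 [0.6195 0.2989] [0.6173 0.2994] cap [0.6218 0.3   ] [0.6202 0.2999]
small [ 86.25800294 256.90234949] 1135.0 [0.6171 0.1066]
large~ [0.4644 0.3145]
bin [0.588 0.401]
bin [0.706 0.382]
t 1.68 pos [0.6177 0.2964 0.1604] yaw 72.8 -> shift [ -1.9   2.2 149.4] rotz 0 q6 after -57.0
```

Call:
move_arm(
  translation=[
    [4,2,0],
    [4,2,40],
    [4,2,80],
    [4,2,115],
    [4,2,135],
    [4,2,148],
    [4,2,149],
    [4,2,149],
  ],
  rot=[
    [0,0,0],
    [0,0,0],
    [0,0,0],
    [0,0,0],
    [0,0,0],
    [0,0,0],
    [0,0,0],
    [0,0,0],
  ],
)

```text
time_s: 2.35
tool_pos: [0.622, 0.2993, 0.0125]
ee_rot: [0.805, 0.594, 0.0, 0.0]
wrist_force: [-0.6, -0.2, 1.3]
finger_gap: 1.004
```

Call:
move_arm(
  translation=[
    [0,0,0],
    [0,0,0],
    [0,0,0],
    [0,0,0],
    [0,0,0],
    [0,0,0],
    [0,0,0],
    [0,0,0],
  ],
  rot=[
    [0,0,0],
    [0,0,0],
    [0,0,0],
    [0,0,0],
    [0,0,0],
    [0,0,0],
    [0,0,0],
    [0,0,0],
  ],
  fingers=1,
)

```text
time_s: 3.02
tool_pos: [0.6222, 0.298, 0.0116]
ee_rot: [0.805, 0.593, -0.0, -0.0]
wrist_force: [-1.1, -0.3, -0.1]
finger_gap: 0.441
```

Call:
move_arm(
  translation=[
    [0,0,-10],
    [0,0,-30],
    [0,0,-60],
    [0,0,-90],
    [0,0,-100],
    [0,0,-100],
    [0,0,-100],
    [0,0,-100],
  ],
  rot=[
    [0,0,0],
    [0,0,0],
    [0,0,0],
    [0,0,0],
    [0,0,0],
    [0,0,0],
    [0,0,0],
    [0,0,0],
  ],
)

```text
time_s: 3.68
tool_pos: [0.6207, 0.2976, 0.109]
ee_rot: [0.805, 0.593, -0.002, -0.001]
wrist_force: [0.2, -0.6, -0.9]
finger_gap: 0.39
```

```bash
python3 - <<'E'
from h import *;from station import camera
c=camera("wrist");cv2.imwrite("pics/w2.png",c["image"][:,:,::-1])
go(.464,.315,.11)
E
```

```text
t 3.73 pos [0.6205 0.2975 0.1086] yaw 72.8 -> shift [ -29.7 -154.7   -0.7] rotz 0 q6 after -57.0
```

View pics/w2.png

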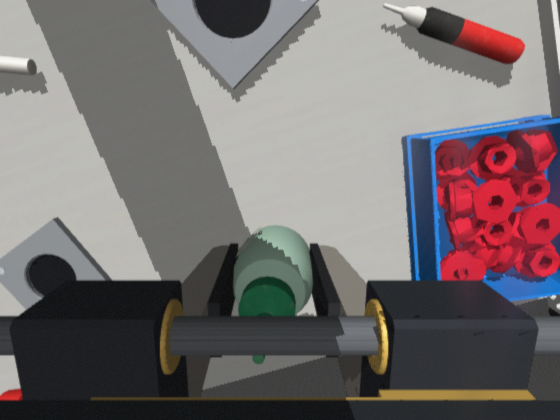

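The bottle is held between the pads, upright, with its body centre at about (273,272). I'll go part way to the large nest and measure its pocket from close by.

Call:
move_arm(
  translation=[
    [-15,-30,0],
    [-25,-65,0],
    [-30,-90,0],
    [-30,-100,0],
    [-30,-100,0],
  ],
  rot=[
    [0,0,0],
    [0,0,0],
    [0,0,0],
    [0,0,0],
    [0,0,0],
  ],
)

```text
time_s: 4.15
tool_pos: [0.5151, 0.2993, 0.1099]
ee_rot: [0.805, 0.594, -0.002, -0.001]
wrist_force: [1.2, 0.0, -0.9]
finger_gap: 0.392
```

```bash
python3 - <<'E'
from h import *;from station import camera
c=camera("wrist");cv2.imwrite("pics/w3.png",c["image"][:,:,::-1]);g=c["image"].astype(int)
from station import sense;s=sense()
T=np.linalg.inv(c["T"]);
for w in((.464,.315,.003),):
    v=c["mtx"]@(T[:3,:3]@np.array(w)+T[:3,3]);u=v[:2]/v[2];print("proj",u)
dk=mk(g.max(2)<45);p,a,b,k=blob(dk,u,50);P=ray(c,p,.003);print("large",p,a,cv2.minEnclosingCircle(k),P.round(4))
m=mk(g[...,1]-g[...,0]>15);p,a,b,k=blob(m,(274,272),60);print("bottle",p,a,ray(c,p,s["tool_pos"][2]+.03).round(4), s["tool_pos"])
go(*P,.015)
E
```

```text
proj [274.28336528 144.82492003]
large [274.8827026  144.99727743] 3673.0 ((274.821044921875, 145.05789184570312), 34.62079620361328) [0.4643 0.3154]
bottle [272.45961123 273.78156947] 5787.5 [0.5086 0.3006] [0.51721886 0.29911942 0.11065422]
t 4.2 pos [0.5172 0.2991 0.1107] yaw 72.8 -> shift [ -0.  -55.3  95.7] rotz 0 q6 after -54.0
```

Call:
move_arm(
  translation=[
    [0,-27,0],
    [0,-50,0],
    [0,-54,10],
    [0,-54,45],
    [0,-54,75],
    [0,-54,88],
    [0,-54,94],
    [0,-54,95],
  ],
  rot=[
    [0,0,0],
    [0,0,0],
    [0,0,0],
    [0,0,0],
    [0,0,0],
    [0,0,0],
    [0,0,0],
    [0,0,0],
  ],
)

```text
time_s: 4.87
tool_pos: [0.4672, 0.3146, 0.0165]
ee_rot: [0.805, 0.593, -0.001, -0.0]
wrist_force: [-0.6, -0.1, 0.4]
finger_gap: 0.386
```

```bash
python3 - <<'E'
from h import *;from station import sense
print(sense()["wrist_force"]);go(.4643,.3154,.015)
E
```

```text
[-0.56134138 -0.09461274  0.42802414]
t 4.87 pos [0.4672 0.3146 0.0165] yaw 72.7 -> shift [-0.1 -3.   1.5] rotz 0 q6 after -51.0
```

Call:
move_arm(
  translation=[
    [0,-1,1],
    [0,-1,2],
    [0,-1,2],
    [0,-1,2],
  ],
  rot=[
    [0,0,0],
    [0,0,0],
    [0,0,0],
    [0,0,0],
  ],
)

```text
time_s: 5.2
tool_pos: [0.4674, 0.315, 0.0163]
ee_rot: [0.805, 0.593, 0.001, 0.001]
wrist_force: [-2.4, -3.5, 5.8]
finger_gap: 0.382
```

Call:
move_arm(
  translation=[
    [0,0,0],
    [0,0,0],
    [0,0,0],
    [0,0,0],
    [0,0,0],
    [0,0,0],
    [0,0,0],
    [0,0,0],
  ],
  rot=[
    [0,0,0],
    [0,0,0],
    [0,0,0],
    [0,0,0],
    [0,0,0],
    [0,0,0],
    [0,0,0],
    [0,0,0],
  ],
  fingers=0,
)

```text
time_s: 5.87
tool_pos: [0.4653, 0.3153, 0.0146]
ee_rot: [0.805, 0.593, -0.0, -0.0]
wrist_force: [-0.6, -0.5, -0.5]
finger_gap: 0.941
```

Call:
move_arm(
  translation=[
    [0,0,-10],
    [0,0,-40],
    [0,0,-80],
    [0,0,-120],
    [0,0,-140],
    [0,0,-140],
  ],
  rot=[
    [0,0,0],
    [0,0,0],
    [0,0,0],
    [0,0,0],
    [0,0,0],
    [0,0,0],
  ],
)

```text
time_s: 6.37
tool_pos: [0.4691, 0.3169, 0.162]
ee_rot: [0.805, 0.593, 0.006, 0.002]
wrist_force: [0.6, -0.9, 0.8]
finger_gap: 0.997
```

```bash
python3 - <<'E'
from h import *;from station import camera
c=camera("wrist");cv2.imwrite("pics/w4.png",c["image"][:,:,::-1])
go(.446,.117,.14,-22.5)
E
```

```text
t 6.42 pos [0.4674 0.3162 0.1586] yaw 72.8 -> shift [-196.7   38.4   17.9] rotz -84.7 q6 after -51.0
```

View pics/w4.png

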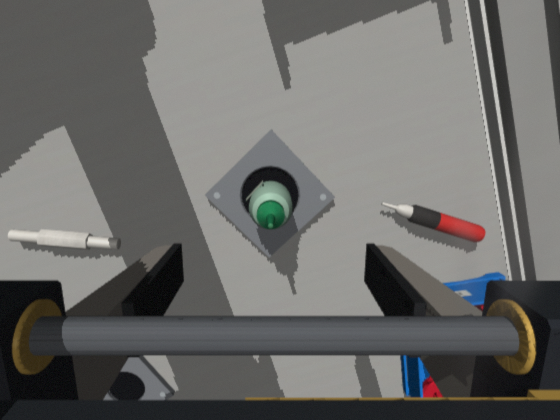

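The bottle stands upright in the large pocket (shoulder 271,203; pocket 270,193). The gauge runs from (10,236) to (119,243). I'll measure it and go.

```bash
python3 - <<'E'
from h import *;from station import camera
c=camera("wrist");g=c["image"].astype(int)
P,Q=ray(c,(9.5,236),.0075),ray(c,(119,243),.0075);K1,K2=ray(c,(38,239),.0075),ray(c,(90,240),.0075)
print(P,Q,np.hypot(*(P-Q)),"mid",(P+Q)/2,(K1+K2)/2,np.degrees(np.arctan2(*(P-Q)[::-1])))
print("nest",ray(c,(270,193),.003),"bottle shoulder",ray(c,(270.5,203),.003+.05),"cap",ray(c,(270,213),.065))
go(*((P+Q)/2),.14,-22.5)
E
```

```text
[0.42631905 0.07213224] [0.46281134 0.16651028] 0.10118745680870805 mid [0.44456519 0.11932126] [0.44444534 0.11896968] -111.13953303824421
nest [0.46012952 0.31530979] bottle shoulder [0.45917059 0.31632125] cap [0.46399038 0.31448052]
t 6.47 pos [0.4658 0.3155 0.1558] yaw 72.8 -> shift [-193.7   37.8   15.6] rotz -84.7 q6 after -51.0
```

Call:
move_arm(
  translation=[
    [-100,20,0],
    [-193,38,0],
    [-193,38,0],
    [-193,38,0],
    [-193,38,0],
    [-193,38,0],
    [-193,38,0],
    [-193,38,0],
  ],
  rot=[
    [0,0,7],
    [0,0,14],
    [0,0,21],
    [0,0,28],
    [0,0,35],
    [0,0,42],
    [0,0,49],
    [0,0,56],
  ],
)

```text
time_s: 7.13
tool_pos: [0.4428, 0.1189, 0.1525]
ee_rot: [0.99, 0.142, -0.002, -0.0]
wrist_force: [0.2, 0.7, -0.1]
finger_gap: 1.002
```

Call:
move_arm(
  translation=[
    [0,0,0],
    [0,0,0],
    [0,0,0],
    [0,0,0],
    [0,0,0],
    [0,0,0],
    [0,0,0],
  ],
  rot=[
    [0,0,7],
    [0,0,14],
    [0,0,21],
    [0,0,28],
    [0,0,35],
    [0,0,38],
    [0,0,38],
  ],
)

```text
time_s: 7.72
tool_pos: [0.4429, 0.1197, 0.1526]
ee_rot: [0.983, -0.185, -0.002, 0.0]
wrist_force: [-0.5, -0.4, -0.6]
finger_gap: 0.999
```

```bash
python3 - <<'E'
from h import *;from station import camera
c=camera("wrist");cv2.imwrite("pics/w5.png",c["image"][:,:,::-1])
T=np.linalg.inv(c["T"])
for w in((.4447,.119,.0075),(.4534,-.0662,.003)):
    v=c["mtx"]@(T[:3,:3]@np.array(w)+T[:3,3]);print("proj",v[:2]/v[2])
go(.4447,.119,.003,-21.3)
E
```

```text
proj [275.85109735 202.99044692]
proj [349.59259823 365.25976629]
t 7.77 pos [0.4431 0.1197 0.1528] yaw -21.2 -> shift [  2.3  -0.2 149.8] rotz 0.1 q6 after 21.0
```

View pics/w5.png

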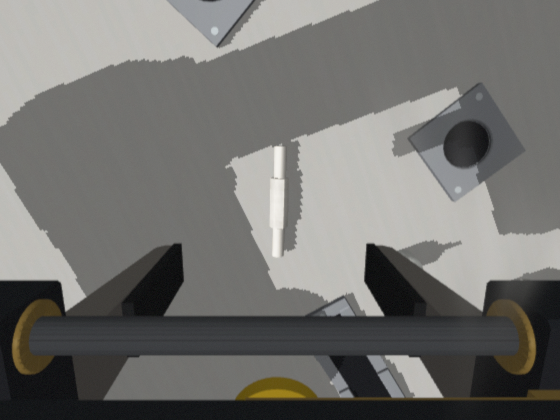

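The gauge centre is at (277,203), within a pixel or two of the prediction and aligned with the jaws. I'll descend and grip.

Call:
move_arm(
  translation=[
    [2,0,40],
    [2,0,80],
    [2,0,115],
    [2,0,135],
    [2,0,145],
    [2,0,149],
    [2,0,149],
    [2,0,149],
  ],
  rot=[
    [0,0,0],
    [0,0,0],
    [0,0,0],
    [0,0,0],
    [0,0,0],
    [0,0,0],
    [0,0,0],
    [0,0,0],
  ],
)

```text
time_s: 8.43
tool_pos: [0.4474, 0.119, 0.0067]
ee_rot: [0.983, -0.184, 0.001, -0.0]
wrist_force: [0.6, 0.0, 0.4]
finger_gap: 0.998
```

Call:
move_arm(
  translation=[
    [0,0,0],
    [0,0,0],
    [0,0,0],
    [0,0,0],
    [0,0,0],
    [0,0,0],
    [0,0,0],
    [0,0,0],
  ],
  rot=[
    [0,0,0],
    [0,0,0],
    [0,0,0],
    [0,0,0],
    [0,0,0],
    [0,0,0],
    [0,0,0],
    [0,0,0],
  ],
  fingers=1,
)

```text
time_s: 9.1
tool_pos: [0.4463, 0.119, 0.0056]
ee_rot: [0.983, -0.184, -0.0, 0.0]
wrist_force: [0.8, 0.0, -0.8]
finger_gap: 0.439
```

Call:
move_arm(
  translation=[
    [0,0,0],
    [0,0,0],
    [0,0,0],
    [0,0,0],
    [0,0,0],
    [0,0,0],
  ],
  rot=[
    [0,0,0],
    [0,0,0],
    [0,0,0],
    [0,0,0],
    [0,0,0],
    [0,0,0],
  ],
)

```text
time_s: 9.6
tool_pos: [0.4463, 0.119, 0.0056]
ee_rot: [0.983, -0.184, 0.0, 0.0]
wrist_force: [-0.3, 0.2, 0.5]
finger_gap: 0.178
```

Call:
move_arm(
  translation=[
    [0,0,-10],
    [0,0,-30],
    [0,0,-60],
    [0,0,-90],
    [0,0,-100],
    [0,0,-100],
  ],
  rot=[
    [0,0,0],
    [0,0,0],
    [0,0,0],
    [0,0,0],
    [0,0,0],
    [0,0,0],
  ],
)

```text
time_s: 10.1
tool_pos: [0.4489, 0.119, 0.109]
ee_rot: [0.983, -0.184, 0.003, -0.001]
wrist_force: [0.7, -0.3, -0.4]
finger_gap: 0.174
```

```bash
python3 - <<'E'
from h import *
go(.4545,-.0645,.10,9.6)
E
```

```text
t 10.1 pos [0.4489 0.119  0.109 ] yaw -21.2 -> shift [ 71.6 169.    9. ] rotz -30.8 q6 after 21.0
```

Call:
move_arm(
  translation=[
    [15,35,0],
    [30,70,0],
    [45,105,0],
    [60,140,0],
    [70,165,0],
    [72,169,0],
    [72,169,0],
    [72,169,0],
  ],
  rot=[
    [0,0,-6],
    [0,0,-12],
    [0,0,-18],
    [0,0,-24],
    [0,0,-30],
    [0,0,-31],
    [0,0,-31],
    [0,0,-31],
  ],
)

```text
time_s: 10.77
tool_pos: [0.4511, -0.0643, 0.104]
ee_rot: [0.996, 0.084, -0.001, -0.001]
wrist_force: [-0.1, -0.6, -1.2]
finger_gap: 0.177
```

```bash
python3 - <<'E'
from h import *;from station import camera
c=camera("wrist");cv2.imwrite("pics/w6.png",c["image"][:,:,::-1])
T=np.linalg.inv(c["T"])
for w in((.4554,-.065,.003),):
    v=c["mtx"]@(T[:3,:3]@np.array(w)+T[:3,3]);print("proj",v[:2]/v[2])
go(.4554,-.065,.008,9.6)
E
```

```text
proj [279.02331909 216.7368549 ]
t 10.82 pos [ 0.4512 -0.0637  0.1043] yaw 9.7 -> shift [ 4.1  2.1 96.3] rotz 0.1 q6 after -33.0
```

View pics/w6.png

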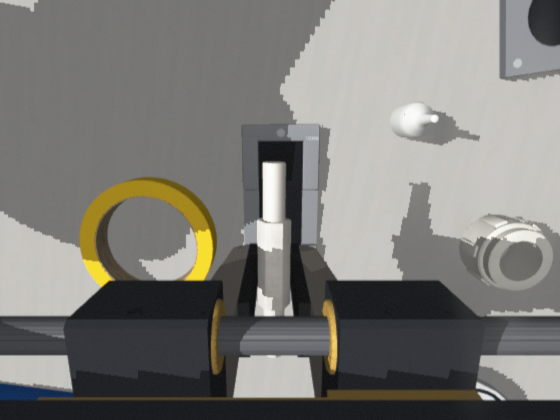

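The nest is ahead: far plate edge at row 125, pocket end at row 141, pocket columns 259–303. The gauge is held straight. The yellow ring is close on the left, so I'll open only part way there.

```bash
python3 - <<'E'
from h import *;from station import camera
c=camera("wrist")
a=np.radians(9.7);xd=np.array([np.cos(a),np.sin(a)]);yd=np.array([-np.sin(a),np.cos(a)])
E=ray(c,(281.5,141),.007);print("pocket end->centre",E-yd*.058, "plate edge->", ray(c,(281,125),.007)-yd*.070)
print("pocket sides x", [xd@ray(c,(u,141),.007) for u in(259,303)], xd@np.array([.4554,-.065]))
L,Rr=ray(c,(259,150),.007),ray(c,(243,240),.007);
pl=[ray(c,(243,135),.007),ray(c,(241,240),.007)];d=pl[0]-pl[1];print("nest yaw",np.degrees(np.arctan2(d[1],d[0])))
pl=[ray(c,(319,135),.007),ray(c,(317,240),.007)];d=pl[0]-pl[1];print("nest yaw",np.degrees(np.arctan2(d[1],d[0])))
z=.104+.003
print("gauge tip->centre",ray(c,(274,162),z+.003)-yd*.05,"axis x",xd@ray(c,(274,165),z+.005),xd@ray(c,(274,230),z+.007))
E
```

```text
pocket end->centre [ 0.45711064 -0.06450078] plate edge-> [ 0.45680446 -0.06525708]
pocket sides x [np.float64(0.4233143475971872), np.float64(0.4553692073854411)] 0.4379375501513388
nest yaw 97.4962653446966
nest yaw 100.32680800651805
gauge tip->centre [ 0.4514655  -0.06349631] axis x 0.43431523579243536 0.4343519417790902
```

Call:
move_arm(
  translation=[
    [5,2,0],
    [5,2,35],
    [5,2,65],
    [5,2,80],
    [5,2,88],
    [5,2,93],
    [5,2,95],
    [5,2,95],
  ],
  rot=[
    [0,0,0],
    [0,0,0],
    [0,0,0],
    [0,0,0],
    [0,0,0],
    [0,0,0],
    [0,0,0],
    [0,0,0],
  ],
)

```text
time_s: 11.53
tool_pos: [0.4582, -0.0658, 0.0111]
ee_rot: [0.996, 0.085, 0.001, 0.0]
wrist_force: [0.5, 0.2, -0.3]
finger_gap: 0.181
```

```bash
python3 - <<'E'
from h import *;from station import camera
c=camera("wrist");cv2.imwrite("pics/w7.png",c["image"][:,:,::-1])
go(.4568,-.065,.008,9.6)
E
```

```text
t 11.58 pos [ 0.4585 -0.066   0.0116] yaw 9.8 -> shift [-1.5 -1.3  3.6] rotz 0.2 q6 after -33.0
```

View pics/w7.png

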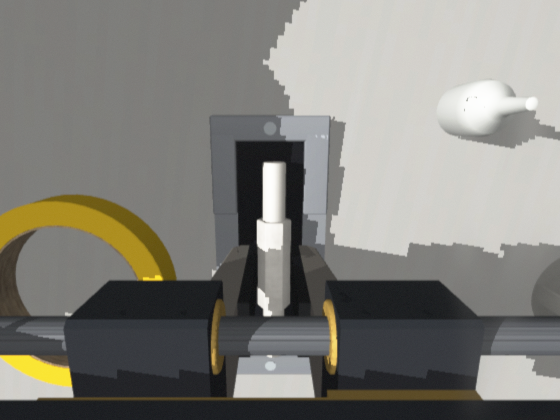

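The gauge is centred in the pocket: pocket columns 236–304, gauge at 274, tip gap about 9 mm. I'll lower 2–3 mm and release.

Call:
move_arm(
  translation=[
    [0,-1,1],
    [0,-1,2],
    [0,-1,3],
    [0,-1,3],
  ],
  rot=[
    [0,0,0],
    [0,0,0],
    [0,0,0],
    [0,0,0],
  ],
)

```text
time_s: 11.92
tool_pos: [0.458, -0.065, 0.0086]
ee_rot: [0.996, 0.085, 0.001, 0.0]
wrist_force: [-1.6, 0.9, 5.6]
finger_gap: 0.174
```

Call:
move_arm(
  translation=[
    [0,0,0],
    [0,0,0],
    [0,0,0],
    [0,0,0],
    [0,0,0],
    [0,0,0],
  ],
  rot=[
    [0,0,0],
    [0,0,0],
    [0,0,0],
    [0,0,0],
    [0,0,0],
    [0,0,0],
  ],
  fingers=0.5,
)

```text
time_s: 12.42
tool_pos: [0.4572, -0.0648, 0.0075]
ee_rot: [0.996, 0.085, -0.0, -0.0]
wrist_force: [0.6, 0.4, 1.2]
finger_gap: 0.493
```

Call:
move_arm(
  translation=[
    [0,0,-10],
    [0,0,-40],
    [0,0,-80],
    [0,0,-120],
    [0,0,-140],
    [0,0,-140],
    [0,0,-140],
  ],
  rot=[
    [0,0,0],
    [0,0,0],
    [0,0,0],
    [0,0,0],
    [0,0,0],
    [0,0,0],
    [0,0,0],
  ],
)

```text
time_s: 13.0
tool_pos: [0.4583, -0.0652, 0.1493]
ee_rot: [0.996, 0.085, 0.002, 0.001]
wrist_force: [0.8, 0.4, -1.3]
finger_gap: 0.5
```

```bash
python3 - <<'E'
from h import *;from station import camera
c=camera("wrist");cv2.imwrite("pics/w8.png",c["image"][:,:,::-1])
go(.622,-.060,.15)
E
```

```text
t 13.05 pos [ 0.4571 -0.0647  0.1476] yaw 9.8 -> shift [163.3  23.4  -2.4] rotz 0 q6 after -33.0
```

View pics/w8.png

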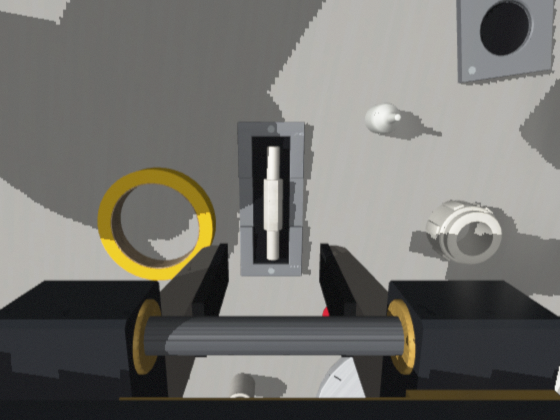

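The gauge lies in the pocket, centred at (273,203) against the pocket's (272,200). Next is the nut, with the jaws set radially to the turntable.

Call:
move_arm(
  translation=[
    [30,5,0],
    [60,10,0],
    [100,15,0],
    [140,20,0],
    [163,23,0],
    [163,23,0],
    [163,23,0],
    [163,23,0],
  ],
  rot=[
    [0,0,-7],
    [0,0,-14],
    [0,0,-21],
    [0,0,-28],
    [0,0,-35],
    [0,0,-42],
    [0,0,-49],
    [0,0,-55],
  ],
  fingers=0,
)

```text
time_s: 13.72
tool_pos: [0.6205, -0.0592, 0.1443]
ee_rot: [0.843, 0.538, -0.002, -0.002]
wrist_force: [-0.6, 0.9, 0.1]
finger_gap: 0.998
```

```bash
python3 - <<'E'
from h import *;from station import camera
c=camera("top")
r,h=ray(c,(378.5,170.75),.024),ray(c,(396.3,179),.026);print("ring",r,"hub",h,np.hypot(*(r-h)),np.degrees(np.arctan2(*(r-h)[::-1])))
c=camera("wrist");cv2.imwrite("pics/w9.png",c["image"][:,:,::-1]);g=c["image"].astype(int)
for z,w in((.036,(.6215,-.061)),):
    T=np.linalg.inv(c["T"]);v=c["mtx"]@(T[:3,:3]@np.array([*w,z])+T[:3,3]);print("proj",v[:2]/v[2])
go(.6215,-.061,.005,65)
E
```

```text
ring [ 0.63499051 -0.21060253] hub [ 0.61444402 -0.25403658] 0.04804866886789513 64.6835017201929
proj [272.78726448 215.4860502 ]
t 13.82 pos [ 0.6204 -0.0593  0.1448] yaw 64.8 -> shift [ -0.9   2.4 139.8] rotz -0.2 q6 after -81.0
```

View pics/w9.png

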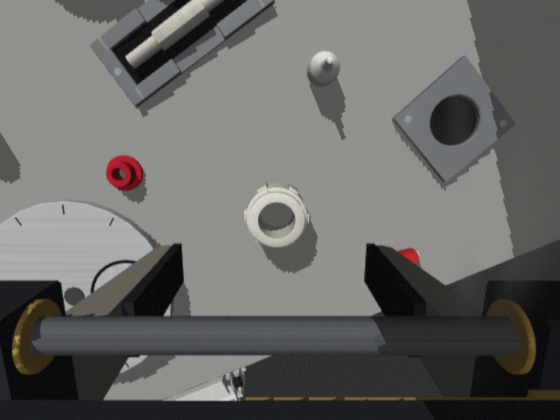

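The nut's top ring is centred at (276,218), about 3 mm off the prediction. I'll descend, grip and lift.

Call:
move_arm(
  translation=[
    [2,4,10],
    [2,4,50],
    [2,4,90],
    [2,4,115],
    [2,4,130],
    [2,4,138],
    [2,4,139],
    [2,4,139],
  ],
  rot=[
    [0,0,0],
    [0,0,0],
    [0,0,0],
    [0,0,0],
    [0,0,0],
    [0,0,0],
    [0,0,0],
    [0,0,0],
  ],
)

```text
time_s: 14.48
tool_pos: [0.6263, -0.0597, 0.0083]
ee_rot: [0.845, 0.535, -0.0, -0.0]
wrist_force: [-0.5, 0.5, -0.1]
finger_gap: 1.003
```

Call:
move_arm(
  translation=[
    [0,0,0],
    [0,0,0],
    [0,0,0],
    [0,0,0],
    [0,0,0],
    [0,0,0],
    [0,0,0],
    [0,0,0],
  ],
  rot=[
    [0,0,0],
    [0,0,0],
    [0,0,0],
    [0,0,0],
    [0,0,0],
    [0,0,0],
    [0,0,0],
    [0,0,0],
  ],
  fingers=1,
)

```text
time_s: 15.15
tool_pos: [0.6264, -0.0597, 0.0088]
ee_rot: [0.844, 0.536, 0.0, 0.0]
wrist_force: [-0.3, 0.0, 1.2]
finger_gap: 0.532
```

Call:
move_arm(
  translation=[
    [0,0,0],
    [0,0,0],
    [0,0,-5],
    [0,0,-20],
    [0,0,-50],
    [0,0,-85],
    [0,0,-90],
    [0,0,-90],
  ],
  rot=[
    [0,0,0],
    [0,0,0],
    [0,0,0],
    [0,0,0],
    [0,0,0],
    [0,0,0],
    [0,0,0],
    [0,0,0],
  ],
)

```text
time_s: 15.82
tool_pos: [0.6287, -0.0604, 0.1022]
ee_rot: [0.844, 0.536, 0.002, 0.003]
wrist_force: [0.4, -0.4, -1.3]
finger_gap: 0.531
```

```bash
python3 - <<'E'
from h import *
go(.636,-.208,.09,64.7)
E
```

```text
t 15.82 pos [ 0.6287 -0.0604  0.1022] yaw 64.8 -> shift [-130.4   69.5   12.6] rotz 0.1 q6 after -81.0
```

Call:
move_arm(
  translation=[
    [-30,28,0],
    [-60,56,0],
    [-90,84,0],
    [-115,106,0],
    [-130,120,0],
    [-130,120,0],
    [-130,120,0],
  ],
  rot=[
    [0,0,0],
    [0,0,0],
    [0,0,0],
    [0,0,0],
    [0,0,0],
    [0,0,0],
    [0,0,0],
  ],
)

```text
time_s: 16.4
tool_pos: [0.6782, -0.2288, 0.096]
ee_rot: [0.845, 0.535, -0.001, -0.002]
wrist_force: [0.7, 0.7, -0.9]
finger_gap: 0.533
```

```bash
python3 - <<'E'
from h import *;from station import camera
c=camera("wrist");cv2.imwrite("pics/w10.png",c["image"][:,:,::-1])
T=np.linalg.inv(c["T"])
for w in((.636,-.209,.024),(.616,-.253,.026)):
    v=c["mtx"]@(T[:3,:3]@np.array(w)+T[:3,3]);print("proj",v[:2]/v[2])
go(.636,-.209,.033,64.7)
E
```

```text
proj [273.82636045 157.41250099]
proj [200.80857397 158.74696578]
t 16.45 pos [ 0.6782 -0.2276  0.0963] yaw 64.7 -> shift [ -1.3 -45.9  63.5] rotz 0.0 q6 after -93.0
```

View pics/w10.png

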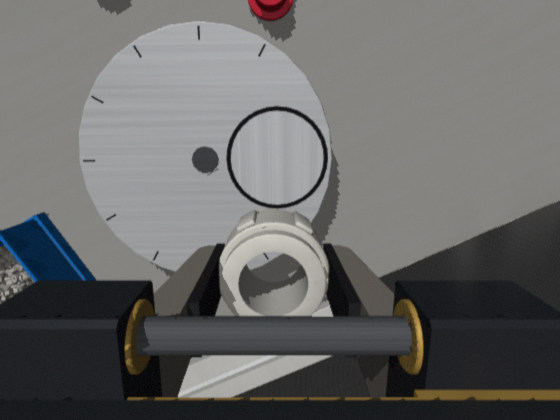

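The ring is centred at (277,156) and the hub at (205,159). The held nut's top annulus is at about (274,271), radius 53.

```bash
python3 - <<'E'
from h import *;from station import camera,sense
c=camera("wrist");g=c["image"].astype(int)
m=mk(g.max(2)<60);p,a,b,k=blob(m,(277,156),54);print(p,cv2.minEnclosingCircle(k));P=ray(c,p,.024);print("ring",P)
s=sense();z=s["tool_pos"][2]+.028
N=ray(c,(274.5,270),z);print("nut",N,s["tool_pos"])
r=R.from_quat(s["ee_rot"]);print("nut->ring shift",r.inv().apply([*(P-N),0])*1000)
go(*P,.033)
E
```

```text
[275.01839124 157.64206016] ((275.1561584472656, 157.6259307861328), 50.40789794921875)
ring [ 0.63653279 -0.20713138]
nut [ 0.67170346 -0.22434428] [ 0.67843833 -0.22688545  0.09682324]
nut->ring shift [  0.60148018 -39.15204309   0.12723758]
t 16.5 pos [ 0.6784 -0.2269  0.0968] yaw 64.8 -> shift [ -0.  -46.1  64. ] rotz 0 q6 after -93.0
```

Call:
move_arm(
  translation=[
    [0,-15,0],
    [0,-30,0],
    [0,-42,0],
    [0,-44,15],
    [0,-44,35],
    [0,-44,45],
    [0,-44,48],
    [0,-44,48],
  ],
  rot=[
    [0,0,0],
    [0,0,0],
    [0,0,0],
    [0,0,0],
    [0,0,0],
    [0,0,0],
    [0,0,0],
    [0,0,0],
  ],
)

```text
time_s: 17.17
tool_pos: [0.6387, -0.2083, 0.0493]
ee_rot: [0.844, 0.536, -0.001, -0.001]
wrist_force: [-0.6, -0.4, -0.1]
finger_gap: 0.534
```

```bash
python3 - <<'E'
from h import *;from station import camera
c=camera("wrist");d=camera("side")
i=np.hstack([c["image"][60:420,130:430],cv2.resize(d["image"][110:190,300:400],(450,360),interpolation=cv2.INTER_CUBIC)])
cv2.imwrite("pics/w11.png",i[:,:,::-1])
go(.6365,-.2071,.033,64.7)
E
```

```text
t 17.27 pos [ 0.6402 -0.2095  0.0514] yaw 64.8 -> shift [ 0.6 -4.4 18.4] rotz 0.1 q6 after -93.0
```

View pics/w11.png

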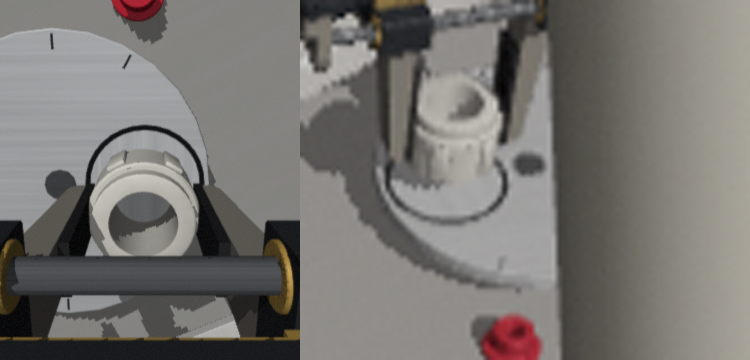

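The nut hangs over the ring, with its columns centred to within about 1 mm. The side crop shows it roughly 3 mm off. I'll shift [1,-3] and lower gently.

Call:
move_arm(
  translation=[
    [1,-3,4],
    [1,-3,8],
    [1,-3,12],
    [1,-3,14],
    [1,-3,15],
    [1,-3,16],
    [1,-3,16],
    [1,-3,16],
  ],
  rot=[
    [0,0,0],
    [0,0,0],
    [0,0,0],
    [0,0,0],
    [0,0,0],
    [0,0,0],
    [0,0,0],
    [0,0,0],
  ],
)

```text
time_s: 17.93
tool_pos: [0.6374, -0.2076, 0.0347]
ee_rot: [0.844, 0.536, 0.0, 0.0]
wrist_force: [0.7, 0.3, -0.6]
finger_gap: 0.53
```

Call:
move_arm(
  translation=[
    [0,0,1],
    [0,0,1],
    [0,0,1],
  ],
  rot=[
    [0,0,0],
    [0,0,0],
    [0,0,0],
  ],
)

```text
time_s: 18.18
tool_pos: [0.6374, -0.2075, 0.0336]
ee_rot: [0.844, 0.536, 0.0, 0.0]
wrist_force: [-1.0, 0.1, -1.9]
finger_gap: 0.528
```

Call:
move_arm(
  translation=[
    [0,0,1],
    [0,0,1],
    [0,0,1],
  ],
  rot=[
    [0,0,0],
    [0,0,0],
    [0,0,0],
  ],
)

```text
time_s: 18.43
tool_pos: [0.6376, -0.2076, 0.0328]
ee_rot: [0.844, 0.536, 0.0, 0.0]
wrist_force: [1.1, 0.1, -0.3]
finger_gap: 0.53
```

Call:
move_arm(
  translation=[
    [0,0,1],
    [0,0,1],
    [0,0,1],
  ],
  rot=[
    [0,0,0],
    [0,0,0],
    [0,0,0],
  ],
)

```text
time_s: 18.68
tool_pos: [0.638, -0.2078, 0.0328]
ee_rot: [0.845, 0.536, 0.0, 0.001]
wrist_force: [-1.3, 1.7, 6.3]
finger_gap: 0.528
```

Contact (6 N). I'll release, lift and check.

Call:
move_arm(
  translation=[
    [0,0,0],
    [0,0,0],
    [0,0,0],
    [0,0,0],
    [0,0,0],
    [0,0,0],
    [0,0,0],
    [0,0,0],
  ],
  rot=[
    [0,0,0],
    [0,0,0],
    [0,0,0],
    [0,0,0],
    [0,0,0],
    [0,0,0],
    [0,0,0],
    [0,0,0],
  ],
  fingers=0.15,
)

```text
time_s: 19.35
tool_pos: [0.6373, -0.2075, 0.0316]
ee_rot: [0.844, 0.536, -0.0, -0.0]
wrist_force: [0.4, 0.1, 0.1]
finger_gap: 0.848
```

Call:
move_arm(
  translation=[
    [0,0,-10],
    [0,0,-40],
    [0,0,-80],
    [0,0,-110],
    [0,0,-115],
    [0,0,-115],
  ],
  rot=[
    [0,0,0],
    [0,0,0],
    [0,0,0],
    [0,0,0],
    [0,0,0],
    [0,0,0],
  ],
)

```text
time_s: 19.85
tool_pos: [0.6394, -0.2086, 0.1512]
ee_rot: [0.844, 0.536, 0.002, 0.003]
wrist_force: [0.3, 0.1, -0.4]
finger_gap: 0.848
```

```bash
python3 - <<'E'
from h import *;from station import camera
c=camera("wrist");cv2.imwrite("pics/w12.png",c["image"][:,:,::-1])
T=np.linalg.inv(c["T"])
for w in((.6365,-.2071,.024),(.6365,-.2071,.06),(.616,-.253,.026),(.459,-.259,.03)):
    v=c["mtx"]@(T[:3,:3]@np.array(w)+T[:3,3]);print("proj",v[:2]/v[2])
go(.459,-.259,.14,-8)
E
```

```text
proj [274.15894787 202.69487765]
proj [274.18774746 212.75789837]
proj [214.23404509 204.3346009 ]
proj [107.31275771  19.67879497]
t 19.9 pos [ 0.638  -0.2078  0.1481] yaw 64.8 -> shift [-122.6 -140.1    7.8] rotz 72.8 q6 after -93.0
```

View pics/w12.png

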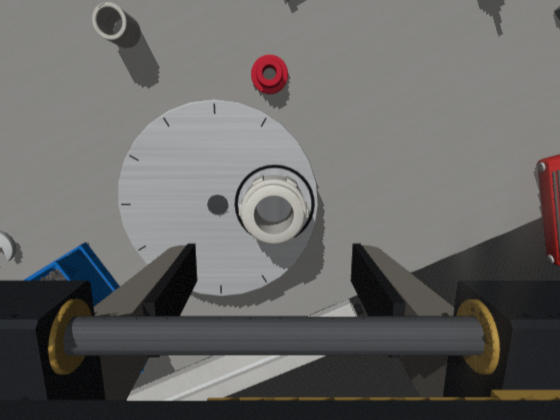

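The nut is flat and concentric with the ring (ring centre 274,204; nut top 273,213 with 212.8 expected). The hub is at (217,204), so the table hasn't turned. The sleeve's top rim is at (110,20).

```bash
python3 - <<'E'
from h import *;from station import camera
c=camera("wrist");P=ray(c,(110,20.5),.03);print(P);go(*P,.14)
E
```

```text
[ 0.45929132 -0.2557956 ]
t 19.95 pos [ 0.6369 -0.2072  0.1459] yaw 64.8 -> shift [-119.6 -139.9    6.1] rotz 0 q6 after -93.0
```

Call:
move_arm(
  translation=[
    [-25,-30,0],
    [-50,-58,0],
    [-75,-88,0],
    [-100,-117,0],
    [-118,-138,0],
    [-120,-140,0],
    [-120,-140,0],
    [-120,-140,0],
  ],
  rot=[
    [0,0,0],
    [0,0,0],
    [0,0,0],
    [0,0,0],
    [0,0,0],
    [0,0,0],
    [0,0,0],
    [0,0,0],
  ],
  fingers=0,
)

```text
time_s: 20.62
tool_pos: [0.4594, -0.2559, 0.1455]
ee_rot: [0.845, 0.535, -0.0, -0.001]
wrist_force: [0.5, 0.4, 0.8]
finger_gap: 0.998
```

```bash
python3 - <<'E'
from h import *;from station import camera
c=camera("wrist");g=c["image"].astype(int);cv2.imwrite("pics/w13.png",c["image"][:,:,::-1])
T=np.linalg.inv(c["T"]);v=c["mtx"]@(T[:3,:3]@np.array([.4593,-.2558,.03])+T[:3,3]);u=v[:2]/v[2]
p,a,b,k=blob(mk(g.min(2)>165),u,28);print(u,p,a,cv2.minEnclosingCircle(k));print(g[int(u[1])-25:int(u[1])+40:5,int(u[0])].min(1))
cv2.imwrite("pics/w13c.png",cv2.resize(c["image"][130:290,150:400,::-1],(750,480)))
go(.4593,-.2558,.008)
E
```

```text
[273.83940249 210.78983393] [270.44111623 211.55478751] 651.0 ((270.5, 211.5), 14.714038848876953)
[144 143 136 158  83  83  76 144 177  85  82  85 141]
t 20.67 pos [ 0.46   -0.2559  0.1458] yaw 64.8 -> shift [ -0.3  -0.5 137.8] rotz 0 q6 after -107.0
```

View pics/w13c.png

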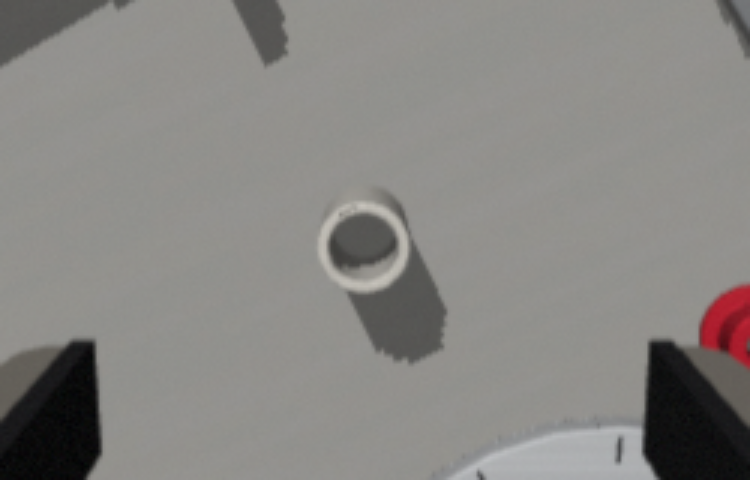

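The sleeve rim is at (271,212), so about 2 mm to tool −x. That was my sixteenth and last picture, so from here I use numbers only. Fingers are clear of the red cap. I'll pick it up.

Call:
move_arm(
  translation=[
    [-2,1,20],
    [-2,1,60],
    [-2,1,95],
    [-2,1,120],
    [-2,1,132],
    [-2,1,137],
    [-2,1,138],
    [-2,1,138],
  ],
  rot=[
    [0,0,0],
    [0,0,0],
    [0,0,0],
    [0,0,0],
    [0,0,0],
    [0,0,0],
    [0,0,0],
    [0,0,0],
  ],
)

```text
time_s: 21.33
tool_pos: [0.4608, -0.2593, 0.0097]
ee_rot: [0.844, 0.536, 0.0, 0.001]
wrist_force: [1.2, 0.5, 0.7]
finger_gap: 0.998
```

Call:
move_arm(
  translation=[
    [0,0,0],
    [0,0,0],
    [0,0,0],
    [0,0,0],
    [0,0,0],
    [0,0,0],
    [0,0,0],
    [0,0,0],
  ],
  rot=[
    [0,0,0],
    [0,0,0],
    [0,0,0],
    [0,0,0],
    [0,0,0],
    [0,0,0],
    [0,0,0],
    [0,0,0],
  ],
  fingers=1,
)

```text
time_s: 22.0
tool_pos: [0.4596, -0.2586, 0.0086]
ee_rot: [0.845, 0.536, -0.0, -0.0]
wrist_force: [-0.9, 0.4, -0.1]
finger_gap: 0.443
```

Call:
move_arm(
  translation=[
    [0,0,0],
    [0,0,0],
    [0,0,0],
    [0,0,0],
    [0,0,0],
  ],
  rot=[
    [0,0,0],
    [0,0,0],
    [0,0,0],
    [0,0,0],
    [0,0,0],
  ],
)

```text
time_s: 22.42
tool_pos: [0.4596, -0.2586, 0.0086]
ee_rot: [0.844, 0.536, -0.0, -0.0]
wrist_force: [-0.2, -0.7, -0.5]
finger_gap: 0.265
```

Call:
move_arm(
  translation=[
    [0,0,-5],
    [0,0,-20],
    [0,0,-50],
    [0,0,-85],
    [0,0,-115],
    [0,0,-120],
    [0,0,-120],
  ],
  rot=[
    [0,0,0],
    [0,0,0],
    [0,0,0],
    [0,0,0],
    [0,0,0],
    [0,0,0],
    [0,0,0],
  ],
)

```text
time_s: 23.0
tool_pos: [0.4611, -0.26, 0.1316]
ee_rot: [0.844, 0.536, 0.001, 0.003]
wrist_force: [0.0, 0.7, -0.8]
finger_gap: 0.267
```

```bash
python3 - <<'E'
from h import *
go(.6171,.1066,.13)
E
```

```text
t 23.0 pos [ 0.4611 -0.26    0.1316] yaw 64.8 -> shift [398.1 -15.2   0.8] rotz 0 q6 after -107.0
```

Call:
move_arm(
  translation=[
    [30,3,0],
    [65,6,0],
    [100,10,0],
    [135,13,0],
    [165,16,0],
    [195,20,0],
    [200,20,0],
  ],
  rot=[
    [0,0,0],
    [0,0,0],
    [0,0,0],
    [0,0,0],
    [0,0,0],
    [0,0,0],
    [0,0,0],
  ],
)

```text
time_s: 23.58
tool_pos: [0.5632, -0.082, 0.1263]
ee_rot: [0.844, 0.537, -0.0, -0.002]
wrist_force: [-0.2, -0.0, -0.4]
finger_gap: 0.266
```

Call:
move_arm(
  translation=[
    [30,3,0],
    [65,6,0],
    [100,10,0],
    [135,13,0],
    [165,16,0],
    [193,20,0],
    [198,20,0],
    [198,20,0],
  ],
  rot=[
    [0,0,0],
    [0,0,0],
    [0,0,0],
    [0,0,0],
    [0,0,0],
    [0,0,0],
    [0,0,0],
    [0,0,0],
  ],
)

```text
time_s: 24.25
tool_pos: [0.6647, 0.0852, 0.1265]
ee_rot: [0.844, 0.536, -0.001, -0.001]
wrist_force: [0.3, -0.1, -0.8]
finger_gap: 0.267
```

```bash
python3 - <<'E'
from h import *;from station import camera,sense
c=camera("wrist");g=c["image"].astype(int);cv2.imwrite("pics/w14.png",c["image"][:,:,::-1])
T=np.linalg.inv(c["T"]);v=c["mtx"]@(T[:3,:3]@np.array([.6171,.1066,.003])+T[:3,3]);u=v[:2]/v[2]
p,a,b,k=blob(mk(g.max(2)<50),u,38);P=ray(c,p,.003);print(u,p,a,cv2.minEnclosingCircle(k),P)
s=sense();z=s["tool_pos"][2]
p,a,b,k=blob(mk(g.min(2)>130),(274,275),40);print("sleeve",p,a,cv2.minEnclosingCircle(k),ray(c,p,z+.022),s["tool_pos"])
go(*P,.0115)
E
```

```text
[273.22735522 145.51201529] [273.84279835 144.87169639] 1822.5 ((273.86895751953125, 144.88168334960938), 24.426773071289062) [0.61685213 0.10726128]
sleeve [274.84079602 283.40180348] 2680.0 ((276.0808410644531, 283.3609313964844), 32.25495529174805) [0.66618278 0.08487237] [0.66435143 0.08395886 0.12675017]
t 24.3 pos [0.6644 0.084  0.1268] yaw 64.8 -> shift [  1.1 -52.6 115.4] rotz 0 q6 after -68.0
```

Call:
move_arm(
  translation=[
    [1,-30,0],
    [1,-50,0],
    [1,-52,30],
    [1,-52,65],
    [1,-52,90],
    [1,-52,105],
    [1,-52,112],
    [1,-52,112],
  ],
  rot=[
    [0,0,0],
    [0,0,0],
    [0,0,0],
    [0,0,0],
    [0,0,0],
    [0,0,0],
    [0,0,0],
    [0,0,0],
  ],
)

```text
time_s: 24.97
tool_pos: [0.6166, 0.1059, 0.0143]
ee_rot: [0.845, 0.535, -0.002, -0.001]
wrist_force: [-0.0, -1.2, -0.1]
finger_gap: 0.268
```

Call:
move_arm(
  translation=[
    [0,0,0],
    [0,0,1],
    [0,0,1],
    [0,0,1],
  ],
  rot=[
    [0,0,0],
    [0,0,0],
    [0,0,0],
    [0,0,0],
  ],
)

```text
time_s: 25.3
tool_pos: [0.6198, 0.1073, 0.0169]
ee_rot: [0.845, 0.536, 0.001, 0.001]
wrist_force: [-1.2, -0.2, -0.5]
finger_gap: 0.264
```

```bash
python3 - <<'E'
from h import *;from station import camera,sense
print(sense()["wrist_force"]);go(.6169,.1072,.0115)
E
```

```text
[-1.1931289  -0.21538616 -0.46295996]
t 25.3 pos [0.6198 0.1073 0.0169] yaw 64.8 -> shift [-1.3 -2.6  5.4] rotz 0 q6 after -66.0
```

Call:
move_arm(
  translation=[
    [0,-2,1],
    [-1,-2,2],
    [-1,-2,3],
    [-1,-2,3],
    [-1,-2,3],
  ],
  rot=[
    [0,0,0],
    [0,0,0],
    [0,0,0],
    [0,0,0],
    [0,0,0],
  ],
)

```text
time_s: 25.72
tool_pos: [0.6165, 0.1074, 0.0125]
ee_rot: [0.844, 0.536, -0.0, -0.0]
wrist_force: [-0.2, 0.0, -0.4]
finger_gap: 0.264
```

Call:
move_arm(
  translation=[
    [0,0,1],
    [0,0,1],
    [0,0,1],
  ],
  rot=[
    [0,0,0],
    [0,0,0],
    [0,0,0],
  ],
)

```text
time_s: 25.97
tool_pos: [0.6167, 0.1074, 0.0116]
ee_rot: [0.844, 0.536, 0.0, 0.0]
wrist_force: [-0.3, 0.8, -0.7]
finger_gap: 0.264
```

Call:
move_arm(
  translation=[
    [0,0,1],
    [0,0,1],
    [0,0,1],
  ],
  rot=[
    [0,0,0],
    [0,0,0],
    [0,0,0],
  ],
)

```text
time_s: 26.22
tool_pos: [0.6168, 0.1074, 0.0115]
ee_rot: [0.844, 0.536, -0.0, 0.0]
wrist_force: [-1.2, -0.8, 5.0]
finger_gap: 0.264
```

Contact at the expected height (5 N). I'll release, retreat upward and check all four numerically.

Call:
move_arm(
  translation=[
    [0,0,0],
    [0,0,0],
    [0,0,0],
    [0,0,0],
    [0,0,0],
    [0,0,0],
    [0,0,0],
    [0,0,0],
  ],
  rot=[
    [0,0,0],
    [0,0,0],
    [0,0,0],
    [0,0,0],
    [0,0,0],
    [0,0,0],
    [0,0,0],
    [0,0,0],
  ],
  fingers=0.2,
)

```text
time_s: 26.88
tool_pos: [0.6166, 0.1074, 0.0106]
ee_rot: [0.845, 0.536, -0.0, -0.0]
wrist_force: [0.3, 0.5, 0.0]
finger_gap: 0.796
```

Call:
move_arm(
  translation=[
    [0,0,-10],
    [0,0,-40],
    [0,0,-80],
    [0,0,-120],
    [0,0,-140],
    [0,0,-140],
    [0,0,-140],
    [0,0,-140],
  ],
  rot=[
    [0,0,0],
    [0,0,0],
    [0,0,0],
    [0,0,0],
    [0,0,0],
    [0,0,0],
    [0,0,0],
    [0,0,0],
  ],
)

```text
time_s: 27.55
tool_pos: [0.6157, 0.1074, 0.1495]
ee_rot: [0.844, 0.536, -0.001, -0.001]
wrist_force: [-0.4, -0.3, -0.7]
finger_gap: 0.796
```

```bash
python3 - <<'E'
from h import *;from station import camera,sense
c=camera("wrist");g=c["image"].astype(int);cv2.imwrite("pics/w15.png",c["image"][:,:,::-1]);T=np.linalg.inv(c["T"])
def pr(w):
    v=c["mtx"]@(T[:3,:3]@np.array(w)+T[:3,3]);return v[:2]/v[2]
u=pr([.6169,.1072,.033]);p,a,b,k=blob(mk(g.min(2)>110),u,18)
print("sleeve rim expect",u,"got",p,a,cv2.minEnclosingCircle(k),ray(c,p,.033))
x0,y0=u.astype(int);print(g[y0-40:y0+41:5,x0-40:x0+41:5].max(2))
c=camera("top");g=c["image"].astype(int)
def blk(seed,r,th,z,inner):
    p,a,b,k=blob(mk(g.max(2)<th),seed,r);return ray(c,p,z),p
for n,seed,r,z in(("nut",(379,170),12,.06),("gauge",(320,243),12,.012)):
    m=mk((g.min(2)>(195 if n=="nut" else 90)));p,a,b,k=blob(m,seed,r);print(n,p,a,ray(c,p,z))
print("ring/hub now: hub dark",blob(mk(g.max(2)<140),(396.3,179),5)[0])
hsv=cv2.cvtColor(c["image"],cv2.COLOR_RGB2HSV)
p,a,b,k=blob(mk((hsv[...,1]>60)&(hsv[...,0]>50)&(hsv[...,0]<100)),(167,238),16);print("bottle",p,a,ray(c,p,.053))
E
```

```text
sleeve rim expect [274.50272562 212.00514168] got [273.48647023 211.18119864] 831.5 ((273.77777099609375, 211.88888549804688), 17.890365600585938) [0.61592059 0.10674194]
[[168 170 169 166 136 135 137 135 135 136 135 136 138 132 165 166 166]
 [168 169 164 135 134 134 137 135 134 135 134 135 136 136 156 167 166]
 [169 154 136 136 136 135 134 119 107 114 134 135 135 135 134 150 168]
 [152 134 136 136 134 119  22  27  27  22  21  96 135 137 136 135 163]
 [135 135 135 135 127  22  29 140 166 130  26  29 106 135 134 134 134]
 [133 134 135 134  54  28 162 204 219 194 119  30  28 133 135 135 135]
 [137 133 134 135  30  30 219  70  18  56 212  33  24 132 134 135 135]
 [136 134 134 135  34  85  86  19  17  19  57 118  29 130 134 135 135]
 [135 134 134 135  60 139  77  25  18  20  84 182  28 134 134 134 134]
 [132 133 134 133 121  44 161  86  86 139 175  71  70 135 134 133 133]
 [136 133 134 133 132 117 153 208 188 199 186  62  80 135 132 133 131]
 [170 137 132 134 132 133 135  82  86  66  77  78  79 132 132 123  98]
 [168 169 140 133 131 132 133 133  79  79  79  80  81  93 117 100 108]
 [168 169 168 115 134 133 134 133  79  78  80  80  79 107 103 166 168]
 [169 166 168 168 117 133 133 135 133  81  81  79  98 100 161 169 168]
 [168 167 168 170 171 116 131 132 134 134 133 100  99 134 169 168 167]
 [169 167 168 169 168 167 108 133 133 134 100 134 168 169 168 167 166]]
nut [380.57457457 170.85685686] 333.0 [ 0.62818158 -0.2085569 ]
gauge [320.10652921 243.06300115] 145.5 [ 0.45454018 -0.06724625]
ring/hub now: hub dark [395.59848485 178.5       ]
bottle [162.14249364 235.04071247] 65.5 [0.46769473 0.31417051]
```

```bash
python3 - <<'E'
from station import bot
print(bot.close_job())
E
```

```text
the job is handed in; nothing more can be done
None
```

I placed all four parts and handed the job in at about 27.7 s of robot time. The hand-in gives no verdict, so the results below are from my own checks.

- **Oil bottle:** it stood upright in the large pocket, about 1–2 mm off centre in the wrist view just after release. It never tipped. The last top view still shows it there.
- **Gauge:** it lies flat and aligned in the long pocket, within about 2–3 mm. The last top view agrees: (0.4545, −0.067) against about (0.456, −0.065) for the pocket.
- **Nut:** it stands flat inside the ring outline, within about 1–2 mm in the wrist view. The hub and ring showed no sign of the table having turned.
- **Sleeve:** it stands upright in the small pocket, about 1 mm off centre.

**Checks that were weak or disagreed:**
- The last top-view figure for the nut put it about 8 mm from the ring. I set that aside because the white nut merged with the bright disc in the colour mask, and the earlier close wrist view was clear.
- I had used all 16 pictures before placing the sleeve, so I checked it from pixel numbers only.

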